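# Pull-test two ticket clips and sort out the weak one

### The job

One of the two standing ticket clips has lost its spring. Test them by lifting a card straight up by the bar on its top edge: a sound clip comes up hanging on its card, while the weak one stays on the bench and lets its card slide out. Put the pulled-out card upright in the slot of the plywood sorting tray and stand the weak clip upright in the tray's square compartment; leave the sound clip standing, its card still in it, about where it was.

Things in the scene. Friction and masses are not known exactly. Their poses are not given: they have to be found in the camera images.
- clip_1_upright (a point): one of two look-alike steel ticket clips, 0.25 kg: foot 70 (x) x 60 (y) x 10 mm, on it a fixed jaw block 40 (x) x 14 (y) mm, top 60 mm above the bench; a thin sprung jaw 34 mm wide presses the card to the block's -y face. Point: in the block, 45 mm above the foot's underside, 8.5 mm to +y of the foot's centre and card plane. x along the jaws, y through the card, z up. Carry by pinching the block across x. Holds card_1.
- clip_2_upright (a point): other of two look-alike steel ticket clips, 0.25 kg: foot 70 (x) x 60 (y) x 10 mm, on it a fixed jaw block 40 (x) x 14 (y) mm, top 60 mm above the bench; a thin sprung jaw 34 mm wide presses the card to the block's -y face. Point: in the block, 45 mm above the foot's underside, 8.5 mm to +y of the foot's centre and card plane. x along the jaws, y through the card, z up. Carry by pinching the block across x. Holds card_2.
- card_1_bar (a point): centre of the grey grip bar (50 x, 12 y, 14 mm high; pinch across y) on top of the card in clip_1: white blade 50 x 3 x 60 mm high, 20 g. Point is 67 mm above the card's lower edge, 97 mm above the bench, 37 mm above the clip's top. Pulled up 30 mm it is out of the jaws. A sound clip holds several times its own weight, a weak one under half of it. Axes as the clip's.
- card_2_bar (a point): the same bar on the like card in clip_2; same sizes, heights and axes as card_1_bar.
- tray: fixed plywood sorting tray; origin at the underside of the centre of its square compartment. Compartment 120 x 120 mm inside, floor 3 mm thick, walls 25 mm high; z up. The card slot is in a block at its -y end (see tray_slot).
- tray_slot (a point): centre of the mouth of the card slot, at the top of the slot block, 45 mm above the bench and 100 mm to the tray's -y from the compartment's centre. The slot is 70 mm long (x) and 22 mm wide (y), its floor 3 mm above the bench; a card stands in it blade down, loosely, and may lean. Axes: x along the slot, y across it.

How it is judged:
On the way:
1. the weak clip's card has been pulled up out of it while that clip stays standing on the bench (((z of card_1_bar in the frame of clip_1_upright above 0.085 m and height (world z) of clip_1_upright between 0.03 and 0.055 m and angle between clip_1_upright's own z axis and vertical below 0.2 rad and distance of clip_1_upright from where it was at the start of the episode below 0.06 m) or (z of card_2_bar in the frame of clip_2_upright above 0.085 m and height (world z) of clip_2_upright between 0.03 and 0.055 m and angle between clip_2_upright's own z axis and vertical below 0.2 rad and distance of clip_2_upright from where it was at the start of the episode below 0.06 m))), for 0.2 s.
At the end, for the whole second after the job is handed in: Weak clip upright (10 deg) on the floor of the tray's compartment; its card blade down in the slot (leaning up to 40 deg); sound clip upright (10 deg) on the bench within 60 mm of its start, card in its jaws within 12 mm of its first depth; all at rest (((x of clip_2_upright in the frame of tray between -0.06 and 0.06 m and y of clip_2_upright in the frame of tray between -0.06 and 0.06 m and z of clip_2_upright in the frame of tray between 0.03 and 0.056 m and angle between each of clip_2_upright, clip_1_upright's own z axis and vertical below 0.17 rad and linear speed of each of clip_2, card_2, clip_1 below 0.02 m/s and x of card_2_bar in the frame of tray_slot between -0.03 and 0.03 m and y of card_2_bar in the frame of tray_slot between -0.04 and 0.04 m and z of card_2_bar in the frame of tray_slot between 0.008 and 0.035 m and angle between card_2_bar's own z axis and vertical below 0.7 rad and distance of clip_1_upright from where it was at the start of the episode below 0.06 m and height (world z) of clip_1_upright between 0.03 and 0.052 m and z of card_1_bar in the frame of clip_1_upright between 0.04 and 0.065 m and horizontal distance between card_1_bar and clip_1_upright below 0.02 m) or (x of clip_1_upright in the frame of tray between -0.06 and 0.06 m and y of clip_1_upright in the frame of tray between -0.06 and 0.06 m and z of clip_1_upright in the frame of tray between 0.03 and 0.056 m and angle between each of clip_1_upright, clip_2_upright's own z axis and vertical below 0.17 rad and linear speed of each of clip_1, card_1, clip_2 below 0.02 m/s and x of card_1_bar in the frame of tray_slot between -0.03 and 0.03 m and y of card_1_bar in the frame of tray_slot between -0.04 and 0.04 m and z of card_1_bar in the frame of tray_slot between 0.008 and 0.035 m and angle between card_1_bar's own z axis and vertical below 0.7 rad and distance of clip_2_upright from where it was at the start of the episode below 0.06 m and height (world z) of clip_2_upright between 0.03 and 0.052 m and z of card_2_bar in the frame of clip_2_upright between 0.04 and 0.065 m and horizontal distance between card_2_bar and clip_2_upright below 0.02 m))); the robot touches nothing.
It also fails if it takes over 72 s, if anything falls off the work surface, if the arm or the gripper's body presses on something with over 40 N, if the wrist force passes 120 N, or if a joint passes its speed limit or range.

### The arm

A 6-joint arm with a two-finger parallel gripper is mounted at the origin on the work surface. World frame = base frame: x ahead of the robot, y to its left, z up, the work surface at z = 0. Lengths are in m, angles in rad, forces in N, time in s.
With the tool pointing down it reaches from about 0.325 to 0.9 m from the base axis. Payload 6.1 kg.
Tool frame: the origin (TCP) lies on the mounting face of the last link; the fingertips stand 173 mm ahead of it and the grasp point (between the pads) lies 155 mm ahead of it; x points along the fingers, y is the direction in which the jaws open and shut, and the axes are right-handed (so a half turn about x gives the same grasp; the last joint's range is limited). The gripper opens to 85 mm and grips with 20 to 120 N. Pads are 22 mm wide; open, the fingers measure 114 mm over their backs; the gripper's body (76 mm by 85 mm) begins 54 mm behind the grasp point. The pads swing forward as they close: fully open they stand 13 mm farther back than shut.
Start: joints at [-1.418, 0.22, 1.526, -0, 1.395, -0.126], TCP at [0.172, -0.601, 0.405] pointing down, gripper open.
Joint ranges: [-2.98, 2.98], [-0.91, 2.08], [0.09, 2.57], [-1.24, 4.39], [0.2, 2.65], [-2.68, 2.68]. Speed limits (rad/s): [2.57, 2.57, 3.01, 3.14, 3.14, 3.14].

### API

Orientations are given as [roll, pitch, yaw] about the fixed x, y, z axes, in that order (R = Rz(yaw) Ry(pitch) Rx(roll)).
In Python, from station import r gives the robot as it stands.
- The arm moves only by the tool arm_command, never from a script. Its argument "series" is a list that holds one entry, the list of rows, each a list of 5 numbers: the shift along the tool's x, y, z in cm, then the turn about the tool's x in rad, then the finger opening in cm, from 0 to 8.54. A call has 1 to 12 rows; each row is the pose to reach, as a shift and turn from the pose commanded when the call began, along the tool's axes at that moment; what a row does not reach only later rows make up. A row lasts 1/12 s, in which the tool goes at most 41.7 mm and 7.16 degrees, less where a joint would pass 70% of its speed; a pose out of reach is approached as far as the arm can. A call with a gripper value outside its range is refused whole. The fingers move at their own pace and stop on an object; the grip force is fixed at half the most. Time passes only in rows, so rows that repeat a pose let the fingers close. It gives the time, the measured TCP pose, the force and the opening at its end, in the units of the state.
- r.sense(): the state, without advancing time (a new reading comes with each control period).
- r.capture(name): name is "scene" or "side" or "wrist"; returns (picture, depth): 480x640x3 uint8, blue, green, red; 480x640 float32, m along the optical axis (not along the pixel's ray), 0 where there is no reading.
- r.get_calibration(name): a dict with "K" (3x3 intrinsics, pixels), "R" (3x3) and "t" (3): a world point X has camera coordinates R X + t; the wrist camera has in their place "T_tool_cam" (4x4, takes a point from camera to tool coordinates, whose origin is the TCP and whose axes are the tool frame's). Camera axes: x right, y down, z forward; pixel columns grow to the right and rows downward; lengths in m; the calibration is good to about 2 mm. A picture is of the moment at which its call begins: read the wrist's pose just before it. get_calibration takes no time and is no camera call.
- r.close_job(): hands the job in, once; it reports no verdict.
The state is a dict: "clock": time; "qpos": joint angles; "dq": joint speeds; "tau": joint torques, N m; "ee_pos": TCP position; "orientation": TCP orientation; "wrist_force": force on the tool from outside, world axes, zero at the start; "ft_torque": the same for the moment, N m; "width": finger opening in m.
Only numpy, scipy, OpenCV 4.12 (cv2) and the standard library are available. Lean on these libraries where they do the work, as an engineer would, in place of code of your own. Each camera call takes 0.05 s, during which the arm holds its last target. There are 200 camera calls.

## Working session

There is one attempt and no reset: what is moved stays moved. The work goes in short steps, Python scripts to look and compute and a tool call to move; the robot and the scene stay as the last step left them, time stands still between calls to the robot, and variables do not carry over. Pictures are saved under pics/ and viewed, about 8 in all and at most 12, crops included, and the job is handed in when it is done.

Besides the shell and the picture viewer there is one more tool, called after "Emit:" in YAML: its name, and indented under it one key for each argument. arm_command: Moves the arm, as the interface text tells. Its arguments: {"type":"object","properties":{"series":{"type":"array","items":{"type":"array","items":{"type":"array","items":{"type":"number"}}}}},"required":["series"]}

```bash
mkdir -p pics; ls; cat > h.py <<'E'
import numpy as np,cv2
from station import r
def cap(n,f=None):
    s=r.sense(); im,d=r.capture(n); c=r.get_calibration(n)
    if f: cv2.imwrite('pics/'+f,im)
    return s,np.array(im),np.array(d),c
def pts(d,c,s=None):
    K=np.array(c['K']); v,u=np.mgrid[0:480,0:640]
    P=np.stack([(u-K[0,2])/K[0,0]*d,(v-K[1,2])/K[1,1]*d,d],-1)
    if 'R' in c: return (P-np.array(c['t']))@np.array(c['R'])
    T=np.array(c['T_tool_cam']); P=P@T[:3,:3].T+T[:3,3]
    from scipy.spatial.transform import Rotation as R
    return P@R.from_euler('xyz',s['orientation']).as_matrix().T+np.array(s['ee_pos'])
E
python3 - <<'E'
from h import *
s,im,d,c=cap('scene','s1.png'); print(s)
s,im,d,c=cap('side','d1.png')
E
```

```text
pics
{'clock': 0.0, 'qpos': array([-1.41809889e+00,  2.21216836e-01,  1.52761548e+00, -2.33312387e-05,
        1.39467415e+00, -1.26092213e-01]), 'dq': array([ 0.00034125,  0.00165585, -0.00033147, -0.00177201, -0.00033303,
        0.00183215]), 'tau': array([-2.46763066e-04, -4.96898282e+01, -3.89399314e+01,  1.16523546e-05,
        1.11185911e-02,  1.04608273e-05]), 'ee_pos': array([ 0.1719514 , -0.60060146,  0.40360235]), 'orientation': array([-1.68489079,  1.56888238,  1.73549563]), 'wrist_force': array([-0.60984158,  0.46993116, -0.55947997]), 'ft_torque': array([-0.04086262, -0.02617124, -0.03121147]), 'width': 0.08574818031334343}
```

View pics/s1.png

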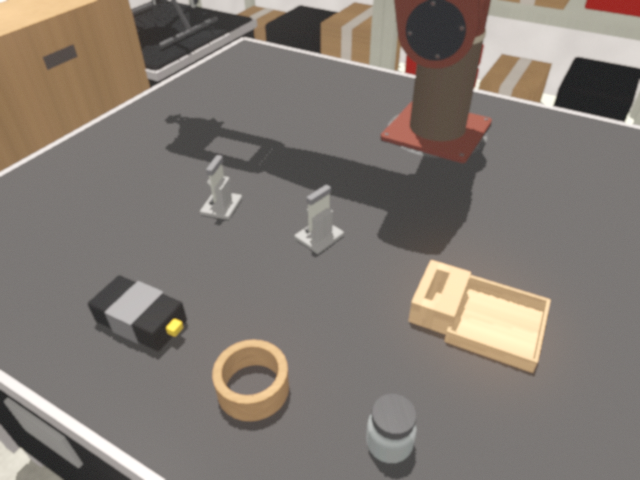

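View pics/d1.png

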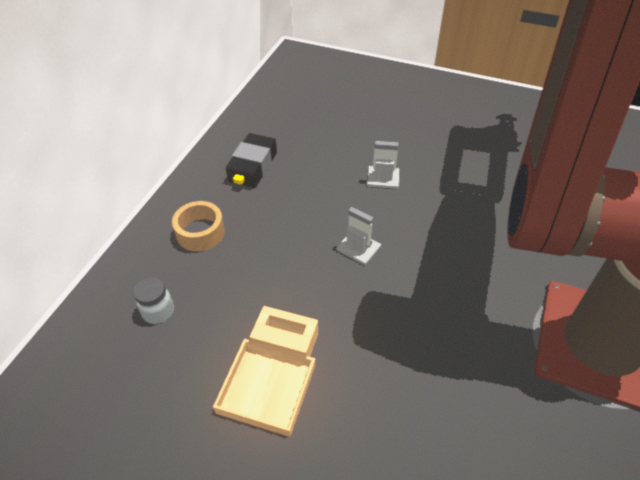

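The scene view shows the clips at about (220,190) and (320,215), with the tray at (480,310) and its slot block at (440,295). The side view shows the clips at (385,165) and (360,235), with the tray at (270,370). Next I'll measure them from the depth clouds.

```bash
python3 - <<'E'
from h import *
def rect(P):
    (c,wh,a)=cv2.minAreaRect((P[:,:2]*1000).astype(np.float32))
    return np.round(c,1),np.round(wh,1),round(a,1),len(P)
boxes={'scene':{'A':(195,150,250,225),'B':(290,180,350,255),'T':(400,255,560,370)},
'side':{'A':(360,130,408,195),'B':(332,200,388,268),'T':(205,300,325,440)}}
for n in boxes:
    s,im,d,c=cap(n); P=pts(d,c)
    for k,(a,b,e,f) in boxes[n].items():
        Q=P[b:f,a:e].reshape(-1,3); dd=d[b:f,a:e].ravel(); col=im[b:f,a:e].reshape(-1,3).astype(int); Q=Q[dd>0];col=col[dd>0]
        if k!='T':
            print(n,k,'zmax',np.percentile(Q[:,2],99.5),'bar',rect(Q[Q[:,2]>.092]))
            m=(Q[:,2]>.006)&(Q[:,2]<.015)&(col.min(1)>120); print('   foot',rect(Q[m]))
            m=(Q[:,2]>.03)&(Q[:,2]<.058); print('   mid',rect(Q[m]),Q[m].mean(0).round(4))
        else:
            m=(Q[:,2]>.04); print(n,k,'block',rect(Q[m]), 'all',rect(Q[(Q[:,2]>.005)]), 'z',np.percentile(Q[:,2],99), 'wall',rect(Q[(Q[:,2]>.021)&(Q[:,2]<.03)]))
E
```

```text
scene A zmax 0.1039788001542335 bar (array([ 485.4, -265.8]), array([51.9, 13.2]), 15.7, 182)
   foot (array([ 486.2, -266.2]), array([73. , 61.8]), 14.1, 442)
   mid (array([ 485.4, -256.2]), array([49.5, 18.5]), 6.0, 236) [ 0.4914 -0.2539  0.045 ]
scene B zmax 0.10399151425822485 bar (array([470.3, -52.7]), array([14.3, 51.9]), 77.2, 233)
   foot (array([469.6, -53. ]), array([62.3, 72. ]), 77.6, 516)
   mid (array([472.3, -45.4]), array([18.5, 51.1]), 73.7, 303) [ 0.4793 -0.044   0.0446]
scene T block (array([518.7, 194.9]), array([103.4,  65.3]), 4.7, 1659) all (array([514.1, 256.6]), array([132.8, 189.3]), 4.4, 4761) z 0.04532135304696055 wall (array([513.8, 256.7]), array([131.7, 189.2]), 4.5, 1062)
side A zmax 0.10534386152728825 bar (array([ 480.5, -262. ]), array([49.3, 18.3]), 10.3, 180)
   foot (array([ 480.6, -262.1]), array([69.2, 62.1]), 15.1, 317)
   mid (array([ 479. , -255.7]), array([49.9, 22.8]), 14.7, 222) [ 0.4781 -0.2517  0.0446]
side B zmax 0.1057482646834995 bar (array([465.8, -48.6]), array([14. , 51.1]), 75.4, 217)
   foot (array([464.7, -48. ]), array([62. , 70.4]), 78.5, 352)
   mid (array([466.4, -41.7]), array([19.8, 49.8]), 77.1, 224) [ 0.4626 -0.0369  0.0447]
side T block (array([515.2, 198.3]), array([101.1,  68.3]), 4.3, 1651) all (array([524.3, 239.8]), array([153.6, 232.8]), 4.5, 4637) z 0.04708822066970313 wall (array([510.5, 261.5]), array([128.9, 187.3]), 4.5, 1022)
```

```bash
cat >> h.py <<'E'
from scipy.spatial.transform import Rotation as Rot
def plan(x,y,z,jaw,s=None):
    """grasp point x,y,z (m) and jaw direction deg -> tool shift cm, turn rad"""
    s=s or r.sense(); M=Rot.from_euler('xyz',s['orientation']).as_matrix()
    g=np.array(s['ee_pos'])+M@[.155,0,0]
    sh=M.T@(np.array([x,y,z])-g)*100
    ja=np.array([np.cos(np.radians(jaw)),np.sin(np.radians(jaw)),0]); t=M.T@ja
    a=np.arctan2(t[2],t[1]); a=(a+np.pi/2)%np.pi-np.pi/2
    print('tool x',M[:,0].round(3),'y',M[:,1].round(3),'grasp',g.round(4),'q6',round(float(s['qpos'][5]),2),'w',round(float(s['width']),4),'F',np.round(s['wrist_force'],2),'t',s['clock'])
    print('shift cm',sh.round(2),'turn',round(a,3),'or',round(a-np.sign(a)*np.pi,3))
E
python3 -c "
from h import *
plan(.483,-.264,.22,104.5)"
```

```text
tool x [-0.     0.001 -1.   ] y [ 0.275 -0.961 -0.001] grasp [ 0.1719 -0.6005  0.249 ] q6 -0.13 w 0.0853 F [-0.16  0.29 -1.11] t 0.2
shift cm [  2.93 -23.79 -39.17] turn 0.026 or -3.116
```

Emit:
arm_command:
  series:
    - [[0.5,-4,-6.5,0.01,8.5],[1,-8,-13,0.026,8.5],[1.5,-11,-18.5,0.026,8.5],[2,-14,-23.5,0.026,8.5],[2.9,-17,-28,0.026,8.5],[2.9,-19.5,-32,0.026,8.5],[2.9,-21.5,-35.5,0.026,8.5],[2.9,-23,-38,0.026,8.5],[2.9,-23.8,-39.2,0.026,8.5],[2.9,-23.8,-39.2,0.026,8.5],[2.9,-23.8,-39.2,0.026,8.5]]

```text
clock: 1.12
ee_pos: [0.4835, -0.2632, 0.3757]
orientation: [2.026, 1.571, -0.863]
wrist_force: [0.3, -0.4, -0.1]
width: 0.085
```

```bash
python3 - <<'E'
from h import *
s,im,d,c=cap('wrist','w1.png'); P=pts(d,c,s)
m=(d>0)&(P[...,2]>.092)&(P[...,2]<.112)&(np.hypot(P[...,0]-.483,P[...,1]+.264)<.06)
q=P[m]; R=cv2.minAreaRect((q[:,:2]*1000).astype(np.float32)); print(R,len(q),q[:,2].max())
plan(.483,-.264,.097,104.5)
E
```

```text
((484.595703125, -264.5825500488281), (49.676761627197266, 11.91729736328125), 14.760037422180176) 1207 0.10661813190363101
tool x [ 0.003  0.004 -1.   ] y [ 0.254 -0.967 -0.003] grasp [ 0.4876 -0.2574  0.2204] q6 0.68 w 0.0852 F [-0.78  4.92 -0.08] t 1.1667
shift cm [12.34  0.56  0.67] turn 0.004 or -3.138
```

View pics/w1.png

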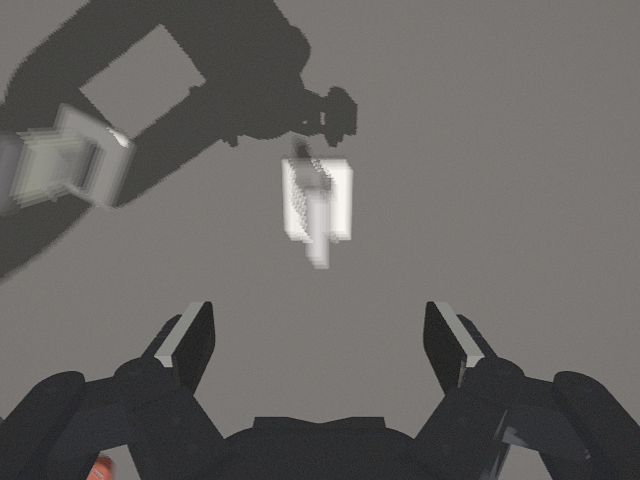

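The wrist view shows clip A at about (317,200). It's blurred because the arm was still settling. I'll descend partway, let it settle and measure again.

Emit:
arm_command:
  series:
    - [[1.5,0,0,0,5],[3,0,0,0,5],[4,0,0,0,5],[4,0,0,0,5],[4,0,0,0,5],[4,0,0,0,5],[4,0,0,0,5]]

```text
clock: 1.75
ee_pos: [0.4826, -0.2657, 0.3368]
orientation: [2.266, 1.569, -0.623]
wrist_force: [0.3, 0.1, -0.1]
width: 0.0499
```

```bash
cat >> h.py <<'E'
def bar(x,y,z0=.092,z1=.112,rad=.045,f=None):
    s,im,d,c=cap('wrist',f); P=pts(d,c,s)
    m=(d>0)&(P[...,2]>z0)&(P[...,2]<z1)&(np.hypot(P[...,0]-x,P[...,1]-y)<rad)
    q=P[m]; (c,wh,a)=cv2.minAreaRect((q[:,:2]*1000).astype(np.float32)); print(c,wh,a,len(q),q[:,2].max() if len(q) else 0)
E
python3 - <<'E'
from h import *
bar(.484,-.264)
plan(.484,-.264,.097,104.6)
E
```

```text
(484.59521484375, -264.6363525390625) (49.707984924316406, 12.02461051940918) 14.862592697143555 1636 0.10632525833948112
tool x [ 0.001 -0.001 -1.   ] y [ 0.25  -0.968  0.001] grasp [ 0.4828 -0.2658  0.1818] q6 0.67 w 0.05 F [ 0.27 -0.04  0.47] t 1.8
shift cm [ 8.48 -0.16 -0.15] turn -0.003 or 3.139
```

Emit:
arm_command:
  series:
    - [[3,-0.1,-0.2,0,5],[6,-0.1,-0.2,0,5],[7.5,-0.1,-0.2,0,5],[8.4,-0.1,-0.2,0,5],[8.4,-0.1,-0.2,0,4],[8.4,-0.1,-0.2,0,0.5],[8.4,-0.1,-0.2,0,0.5],[8.4,-0.1,-0.2,0,0.5],[8.4,-0.1,-0.2,0,0.5],[8.4,-0.1,-0.2,0,0.5],[8.4,-0.1,-0.2,0,0.5],[8.4,-0.1,-0.2,0,0.5]]

```text
clock: 2.8
ee_pos: [0.485, -0.2642, 0.2538]
orientation: [2.263, 1.567, -0.625]
wrist_force: [-0.2, -0.2, 6.1]
width: 0.0108
```

Emit:
arm_command:
  series:
    - [[-0.5,0,0,0,0.5],[-1,0,0,0,0.5],[-1.5,0,0,0,0.5],[-2,0,0,0,0.5],[-2.5,0,0,0,0.5],[-3,0,0,0,0.5],[-3.5,0,0,0,0.5],[-4,0,0,0,0.5],[-4.5,0,0,0,0.5],[-4.5,0,0,0,0.5],[-4.5,0,0,0,0.5],[-4.5,0,0,0,0.5]]

```text
clock: 3.8
ee_pos: [0.4841, -0.2636, 0.2966]
orientation: [-1.05, 1.57, 2.344]
wrist_force: [-0.1, 0.1, -3.3]
width: 0.0106
```

```bash
python3 - <<'E'
from h import *
plan(.484,-.264,.097,104.6)
s,im,d,c=cap('side'); cv2.imwrite('pics/d2.png',cv2.resize(im[110:220,330:450],None,fx=4,fy=4))
E
```

```text
tool x [-0.  0. -1.] y [ 0.25  -0.968 -0.   ] grasp [ 0.4841 -0.2635  0.1416] q6 0.68 w 0.0106 F [-0.09  0.12 -3.28] t 3.8
shift cm [4.46 0.05 0.02] turn -0.002 or 3.14
```

View pics/d2.png

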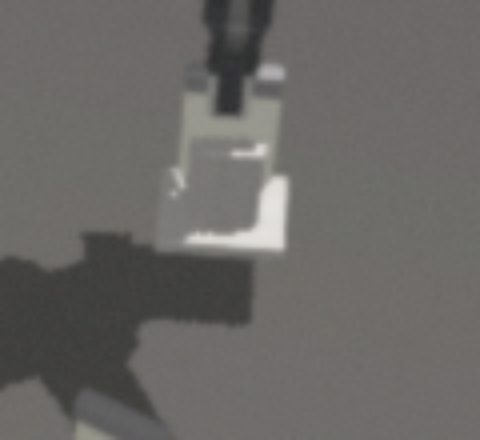

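Clip A (image centre) came up hanging on its card, and the load is about 3 N, so A is the sound one. I'll set it back down.

Emit:
arm_command:
  series:
    - [[0.7,0,0,0,0.5],[1.5,0,0,0,0.5],[2.3,0,0,0,0.5],[3,0,0,0,0.5],[3.6,0,0,0,0.5],[4,0,0,0,0.5],[4.2,0,0,0,0.5],[4.3,0,0,0,0.5],[4.4,0,0,0,0.5],[4.45,0,0,0,0.5],[4.45,0,0,0,0.5],[4.45,0,0,0,0.5]]

```text
clock: 4.85
ee_pos: [0.4844, -0.2637, 0.2538]
orientation: [2.06, 1.57, -0.829]
wrist_force: [-3.9, 2.8, 6.9]
width: 0.0108
```

```bash
python3 - <<'E'
from h import *
plan(.484,-.264,.097,104.6)
E
```

```text
tool x [ 0. -0. -1.] y [ 0.25  -0.968  0.   ] grasp [ 0.4844 -0.2638  0.0988] q6 0.68 w 0.0108 F [-3.88  2.78  6.95] t 4.85
shift cm [0.18 0.01 0.05] turn -0.002 or 3.14
```

Emit:
arm_command:
  series:
    - [[-0.1,0,0,0,2],[-0.1,0,0,0,5],[-0.1,0,0,0,5],[-0.1,0,0,0,5],[-0.1,0,0,0,5],[-2,0,0,0,5],[-4,0,0,0,5],[-6,0,0,0,5],[-8,0,0,0,5],[-9,0,0,0,5],[-9,0,0,0,5],[-9,0,0,0,5]]

```text
clock: 5.85
ee_pos: [0.4842, -0.2637, 0.3422]
orientation: [2.222, 1.57, -0.667]
wrist_force: [-0.3, -0.2, -0.2]
width: 0.0497
```

```bash
python3 - <<'E'
from h import *
bar(.484,-.264)
plan(.468,-.0505,.18,77)
E
```

```text
(483.82598876953125, -263.8985595703125) (49.84379196166992, 12.000809669494629) 14.697608947753906 1593 0.10673375262651397
tool x [-0.001  0.001 -1.   ] y [ 0.25  -0.968 -0.001] grasp [ 0.4838 -0.2633  0.1862] q6 0.68 w 0.0501 F [ 0.16 -0.02  0.  ] t 5.9
shift cm [  0.63 -21.    -3.8 ] turn 0.48 or -2.662
```

Emit:
arm_command:
  series:
    - [[0,-3.5,-0.6,0.08,5],[0.3,-7,-1.2,0.16,5],[0.6,-10.5,-1.9,0.24,5],[0.6,-14,-2.5,0.32,5],[0.6,-17,-3.1,0.4,5],[0.6,-19.5,-3.5,0.48,5],[0.6,-20.7,-3.75,0.48,5],[0.6,-21,-3.8,0.48,5],[0.6,-21,-3.8,0.48,5],[0.6,-21,-3.8,0.48,5],[0.6,-21,-3.8,0.48,5],[0.6,-21,-3.8,0.48,5]]

```text
clock: 6.9
ee_pos: [0.4686, -0.052, 0.3361]
orientation: [0.982, 1.57, -2.388]
wrist_force: [0.7, 0.6, 0.5]
width: 0.05
```

```bash
python3 - <<'E'
from h import *
bar(.468,-.0505)
plan(.468,-.0505,.098,77)
E
```

```text
(468.91522216796875, -51.385169982910156) (11.955710411071777, 49.59102249145508) 76.44811248779297 1639 0.10667227055954215
tool x [-0. -0. -1.] y [-0.226 -0.974  0.   ] grasp [ 0.4686 -0.0519  0.1812] q6 1.52 w 0.0498 F [ 0.02  0.22 -0.71] t 6.95
shift cm [ 8.32 -0.12  0.09] turn -0.001 or 3.14
```

Emit:
arm_command:
  series:
    - [[3,-0.05,0,0,5],[6,-0.05,0,0,5],[7.5,-0.05,0,0,5],[8.3,-0.05,0,0.01,5],[8.3,-0.05,0,0.01,4],[8.3,-0.05,0,0.01,0.5],[8.3,-0.05,0,0.01,0.5],[8.3,-0.05,0,0.01,0.5],[8.3,-0.05,0,0.01,0.5],[8.3,-0.05,0,0.01,0.5],[8.3,-0.05,0,0.01,0.5],[8.3,-0.05,0,0.01,0.5]]

```text
clock: 7.95
ee_pos: [0.4694, -0.0508, 0.2549]
orientation: [2.917, 1.567, -0.461]
wrist_force: [-0.2, -2.2, 7.2]
width: 0.0109
```

Emit:
arm_command:
  series:
    - [[-0.5,0,0,0,0.5],[-1,0,0,0,0.5],[-1.5,0,0,0,0.5],[-2,0,0,0,0.5],[-2.5,0,0,0,0.5],[-3,0,0,0,0.5],[-3.5,0,0,0,0.5],[-4,0,0,0,0.5],[-4.5,0,0,0,0.5],[-5,0,0,0,0.5],[-5,0,0,0,0.5],[-5,0,0,0,0.5]]

```text
clock: 8.95
ee_pos: [0.4687, -0.0503, 0.3037]
orientation: [-3.106, 1.57, -0.202]
wrist_force: [0.2, 0.2, -0.2]
width: 0.0107
```

```bash
python3 - <<'E'
from h import *
plan(.4689,-.0514,.098,77)
s,im,d,c=cap('side'); cv2.imwrite('pics/d3.png',cv2.resize(im[170:290,300:420],None,fx=4,fy=4))
# slot mouth in tray frame from scene + side clouds
for n,b in (('scene',(400,255,560,370)),('side',(205,300,325,440))):
    s,im,d,c=cap(n); P=pts(d,c)
    Q=P[b[1]:b[3],b[0]:b[2]]; top=((Q[...,2]>.0415)).astype(np.uint8)
    cs,h=cv2.findContours(top,cv2.RETR_CCOMP,cv2.CHAIN_APPROX_NONE)
    for k,cc in enumerate(cs):
        if h[0][k][3]>=0 and len(cc)>15:
            w=np.array([Q[p[0][1],p[0][0]] for p in cc]); w=w[w[:,2]>.038]
            print(n,'hole',cv2.minAreaRect((w[:,:2]*1000).astype(np.float32)),len(w))
E
```

```text
tool x [ 0.001 -0.    -1.   ] y [-0.235 -0.972 -0.   ] grasp [ 0.4689 -0.0504  0.1487] q6 1.53 w 0.0107 F [ 0.23  0.2  -0.21] t 8.95
shift cm [ 5.07  0.1  -0.02] turn -0.01 or 3.131
scene hole ((519.0697021484375, 187.78973388671875), (74.65434265136719, 24.413782119750977), 4.138989448547363) 86
side hole ((385.75958251953125, 384.97607421875), (70.21836853027344, 523.8717041015625), 33.8375358581543) 99
```

View pics/d3.png

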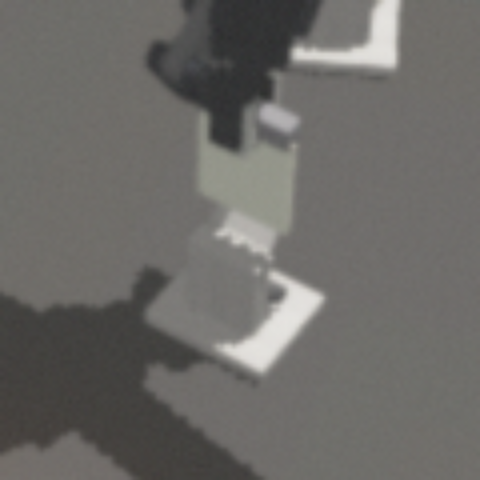

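The weak clip B (base near (240,300) in the crop) stayed on the bench, and its card is out above it, hanging in the gripper. Next I'll carry the card over the slot.

```bash
python3 - <<'E'
from h import *
plan(.518,.189,.165,94.5)
E
```

```text
tool x [-0.001  0.    -1.   ] y [-0.235 -0.972 -0.   ] grasp [ 0.4683 -0.0503  0.1479] q6 1.53 w 0.0107 F [-1.29  0.24 -0.56] t 9.1
shift cm [ -1.7  -24.42   0.8 ] turn -0.316 or 2.826
```

Emit:
arm_command:
  series:
    - [[-1.7,-2,0,-0.05,0.5],[-1.7,-5,0.2,-0.1,0.5],[-1.7,-8.5,0.3,-0.15,0.5],[-1.7,-12,0.4,-0.2,0.5],[-1.7,-15.5,0.5,-0.25,0.5],[-1.7,-18.5,0.6,-0.3,0.5],[-1.7,-21,0.7,-0.316,0.5],[-1.7,-23,0.8,-0.316,0.5],[-1.7,-24.4,0.8,-0.316,0.5],[-1.7,-24.4,0.8,-0.316,0.5],[-1.7,-24.4,0.8,-0.316,0.5],[-1.7,-24.4,0.8,-0.316,0.5]]

```text
clock: 10.1
ee_pos: [0.518, 0.188, 0.3199]
orientation: [0.618, 1.57, -2.445]
wrist_force: [-0.8, -1.1, 0.3]
width: 0.0107
```

Emit:
arm_command:
  series:
    - [[0,0,0,0,0.5],[0,0,0,0,0.5],[0,0,0,0,0.5]]

```text
clock: 10.35
ee_pos: [0.5182, 0.1879, 0.3203]
orientation: [2.335, 1.571, -0.729]
wrist_force: [0.2, 0.2, -0.2]
width: 0.0108
```

```bash
python3 - <<'E'
from h import *
s,im,d,c=cap('wrist','w2.png'); P=pts(d,c,s)
m=(d>0)&(P[...,2]>.041)&(P[...,2]<.05)&(np.hypot(P[...,0]-.518,P[...,1]-.197)<.08)
q=P[m]; print(cv2.minAreaRect((q[:,:2]*1000).astype(np.float32)),len(q))
m=(d>0)&(P[...,2]<.012)&(P[...,2]>.001)&(np.abs(P[...,0]-.51)<.065)&(np.abs(P[...,1]-.287)<.065)
q=P[m]; print(len(q), len(q) and cv2.minAreaRect((q[:,:2]*1000).astype(np.float32)))
plan(.518,.189,.165,94.5)
E
```

```text
((518.0092163085938, 196.87374877929688), (100.4138412475586, 65.08818054199219), 4.398881435394287) 8679
20971 ((510.59222412109375, 286.9163818359375), (128.80186462402344, 130.03770446777344), 0.10246062278747559)
tool x [ 0. -0. -1.] y [ 0.078 -0.997  0.   ] grasp [0.5182 0.188  0.1654] q6 1.7 w 0.0108 F [1.57 0.12 0.06] t 10.4
shift cm [ 0.04 -0.1   0.01] turn -0.001 or 3.141
```

View pics/w2.png

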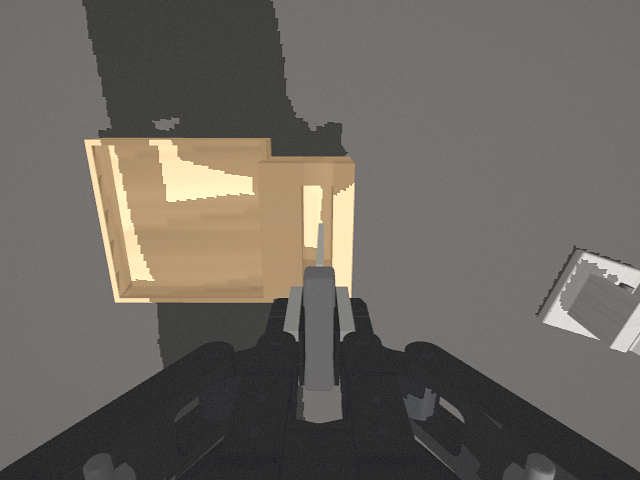

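Wrist view: the slot mouth spans columns 303–331, rows 185–262, with the card's edge at (320,245) just above it. The computed slot centre is (0.5186, 0.1896). I'll insert the card there.

Emit:
arm_command:
  series:
    - [[1.5,-0.15,-0.05,0,0.5],[3.5,-0.15,-0.05,0,0.5],[4.5,-0.15,-0.05,0,0.5],[5.5,-0.15,-0.05,0,0.5],[6.5,-0.15,-0.05,0,0.5],[7.5,-0.15,-0.05,0,0.5],[8.3,-0.15,-0.05,0,0.5],[8.8,-0.15,-0.05,0,0.5],[9,-0.15,-0.05,0,0.5],[9,-0.15,-0.05,0,0.5],[9,-0.15,-0.05,0,0.5]]

```text
clock: 11.32
ee_pos: [0.5187, 0.1903, 0.2306]
orientation: [-3.031, 1.57, 0.189]
wrist_force: [-0.0, -0.7, 0.1]
width: 0.0109
```

Emit:
arm_command:
  series:
    - [[0,0,0,0,0.5],[0,0,0,0,1.6],[0,0,0,0,2.2],[0,0,0,0,3],[0,0,0,0,4],[0,0,0,0,4],[0,0,0,0,4]]

```text
clock: 11.9
ee_pos: [0.5185, 0.1903, 0.2303]
orientation: [-2.641, 1.571, 0.579]
wrist_force: [0.4, 0.7, 0.0]
width: 0.0403
```

Emit:
arm_command:
  series:
    - [[-1,0,0,0,4.5],[-3,0,0,0,4.5],[-5,0,0,0,4.5],[-8,0,0,0,4.5],[-11,0,0,0,4.5],[-13,0,0,0,4.5],[-13,0,0,0,4.5],[-13,0,0,0,4.5],[-13,0,0,0,4.5]]

```text
clock: 12.65
ee_pos: [0.5182, 0.1902, 0.3599]
orientation: [0.151, 1.57, -2.912]
wrist_force: [0.0, 0.2, -0.3]
width: 0.0452
```

```bash
python3 - <<'E'
from h import *
bar(.5186,.1896,.06,.09,.06,'w3.png')
# clip B block point: bar pos + 8.5mm along clip y (77 deg)
x,y=.4689+.0085*np.cos(np.radians(76.7)),-.0514+.0085*np.sin(np.radians(76.7)); print(x,y)
plan(x,y,.18,-13.3)
E
```

```text
(518.1791381835938, 189.7760467529297) (49.749542236328125, 11.605822563171387) 4.688111305236816 1090 0.07948302853010608
0.4708554227660989 -0.04312797958139475
tool x [-0.002 -0.    -1.   ] y [ 0.079 -0.997  0.   ] grasp [0.5176 0.1901 0.2041] q6 1.7 w 0.045 F [-0.35  0.15 -0.23] t 12.7
shift cm [ 2.43 22.88  6.49] turn -1.26 or 1.882
```

View pics/w3.png

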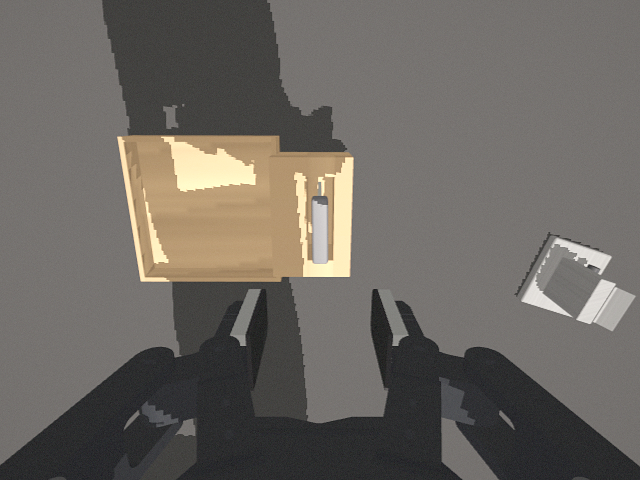

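The card stands upright in the slot, with its bar at (320,230). The weak clip is at the right, near (570,275). Now I'll go over it to pinch the block.

Emit:
arm_command:
  series:
    - [[0,2,0.5,-0.11,6.5],[0.5,5,1.5,-0.23,6.5],[1,8.5,2.5,-0.35,6.5],[1.5,12,3.5,-0.47,6.5],[2,15,4.5,-0.59,6.5],[2.4,18,5.2,-0.71,6.5],[2.4,20,5.8,-0.83,6.5],[2.4,21.5,6.2,-0.95,6.5],[2.4,22.4,6.4,-1.07,6.5],[2.4,22.9,6.5,-1.18,6.5],[2.4,22.9,6.5,-1.26,6.5],[2.4,22.9,6.5,-1.26,6.5]]

```text
clock: 13.7
ee_pos: [0.4711, -0.0435, 0.3347]
orientation: [-1.602, 1.568, 2.88]
wrist_force: [0.3, 0.0, -0.0]
width: 0.0647
```

Emit:
arm_command:
  series:
    - [[0,0,0,0,6.5],[0,0,0,0,6.5],[0,0,0,0,6.5]]

```text
clock: 13.95
ee_pos: [0.4716, -0.0429, 0.3358]
orientation: [-1.6, 1.57, 2.879]
wrist_force: [1.0, 0.1, -1.3]
width: 0.0651
```

```bash
python3 - <<'E'
from h import *
bar(.471,-.043,.057,.07,.04)
bar(.469,-.051,.006,.015,.05,'w4.png')
plan(.4709,-.0431,.045,-13.3)
E
```

```text
(468.8825378417969, -49.273529052734375) (28.035484313964844, 39.59334182739258) 77.31346893310547 2136 0.06995991042446348
(468.5234069824219, -50.88506317138672) (59.93421936035156, 70.04901885986328) 76.47100067138672 3043 0.014840851351805129
tool x [-0.  0. -1.] y [ 0.973 -0.23  -0.   ] grasp [ 0.4717 -0.0429  0.181 ] q6 -0.02 w 0.0653 F [-0.33 -0.45 -0.03] t 14.05
shift cm [13.6  -0.06  0.04] turn -0.0 or 3.141
```

View pics/w4.png

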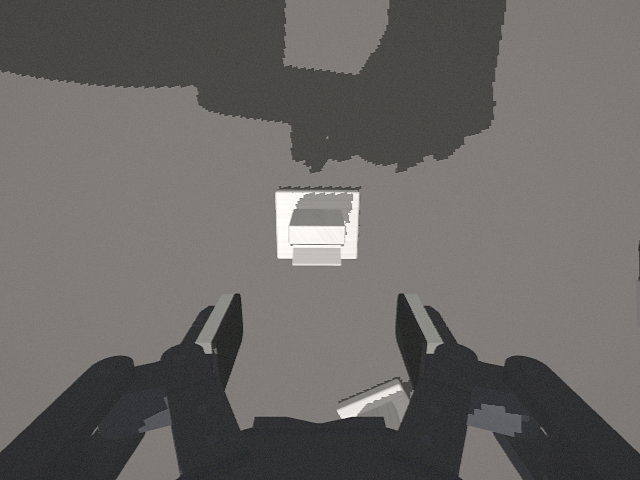

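The clip is centred at (318,225), standing upright with its block between the fingers. I'll descend and pinch it.

Emit:
arm_command:
  series:
    - [[3.5,-0.05,0,0,6.5],[7,-0.05,0,0,6.5],[10,-0.05,0,0,6.5],[12.5,-0.05,0,0,6.5],[13.4,-0.05,0,0,6.5],[13.4,-0.05,0,0,6.5],[13.4,-0.05,0,0,3],[13.4,-0.05,0,0,3],[13.4,-0.05,0,0,3],[13.4,-0.05,0,0,3],[13.4,-0.05,0,0,3],[13.4,-0.05,0,0,3]]

```text
clock: 15.05
ee_pos: [0.4725, -0.0433, 0.2044]
orientation: [1.578, 1.567, -0.225]
wrist_force: [0.6, 0.9, 7.8]
width: 0.0389
```

Emit:
arm_command:
  series:
    - [[-1,0,0,0,3],[-3,0,0,0,3],[-5,0,0,0,3],[-8,0,0,0,3],[-11,0,0,0,3],[-12,0,0,0,3],[-12,0,0,0,3],[-12,0,0,0,3]]

```text
clock: 15.72
ee_pos: [0.471, -0.043, 0.322]
orientation: [1.567, 1.57, -0.236]
wrist_force: [-0.2, -0.3, -2.6]
width: 0.0388
```

```bash
python3 - <<'E'
from h import *
a=np.radians(4.5)
plan(.5109-.0085*np.sin(a),.2893+.0085*np.cos(a),.165,4.5)
E
```

```text
tool x [ 0.001 -0.    -1.   ] y [ 0.973 -0.23   0.001] grasp [ 0.4711 -0.043   0.167 ] q6 -0.03 w 0.0388 F [-0.24 -0.25 -2.59] t 15.7167
shift cm [  0.2   -4.03 -34.06] turn -0.311 or 2.831
```

Emit:
arm_command:
  series:
    - [[0,-0.2,-2,-0.05,3],[0,-0.6,-5,-0.1,3],[0,-1,-8.5,-0.15,3],[0,-1.4,-12,-0.2,3],[0,-1.9,-16,-0.25,3],[0,-2.4,-20,-0.3,3],[0,-2.8,-24,-0.311,3],[0,-3.3,-28,-0.311,3],[0,-3.7,-31,-0.311,3],[0,-3.9,-33,-0.311,3],[0,-4,-34,-0.311,3],[0,-4,-34,-0.311,3]]

```text
clock: 16.72
ee_pos: [0.5096, 0.2985, 0.3194]
orientation: [-1.342, 1.567, -2.831]
wrist_force: [0.5, -1.2, -2.3]
width: 0.0389
```

Emit:
arm_command:
  series:
    - [[0,0,0,0,3],[0,0,0,0,3],[0,0,0,0,3]]

```text
clock: 16.97
ee_pos: [0.5105, 0.2957, 0.3216]
orientation: [-1.026, 1.569, -2.52]
wrist_force: [0.4, -0.7, -1.9]
width: 0.0391
```

```bash
python3 - <<'E'
from h import *
a=np.radians(4.5)
plan(.5109-.0085*np.sin(a),.2893+.0085*np.cos(a),.0524,4.5)
s,im,d,c=cap('scene'); cv2.imwrite('pics/s2.png',cv2.resize(im[160:400,360:600],None,fx=2,fy=2))
E
```

```text
tool x [-0.001 -0.001 -1.   ] y [ 0.997  0.077 -0.001] grasp [0.5103 0.2955 0.1666] q6 0.31 w 0.0391 F [ 0.42 -0.71 -1.93] t 16.9667
shift cm [11.42  0.02 -0.23] turn -0.001 or 3.14
```

View pics/s2.png

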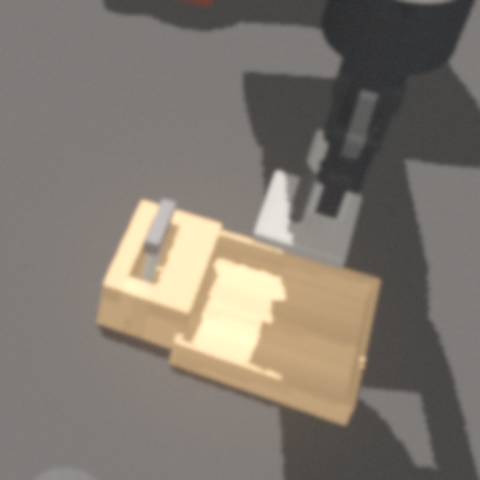

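The clip hangs level from the gripper at crop (310,220), above the compartment, and the card stands in the slot at (158,235). I'll lower it.

Emit:
arm_command:
  series:
    - [[2,0,-0.2,0,3],[4,0,-0.2,0,3],[6,0,-0.2,0,3],[8,0,-0.2,0,3],[9.5,0,-0.2,0,3],[10.4,0,-0.2,0,3],[10.8,0,-0.2,0,3],[11,0,-0.2,0,3],[11.2,0,-0.2,0,3],[11.3,0,-0.2,0,3],[11.3,0,-0.2,0,3],[11.3,0,-0.2,0,3]]

```text
clock: 18.02
ee_pos: [0.5106, 0.2992, 0.2101]
orientation: [1.896, 1.569, 0.405]
wrist_force: [0.2, 0.1, -3.6]
width: 0.0386
```

```bash
python3 - <<'E'
from h import *
a=np.radians(4.5)
plan(.5109-.0085*np.sin(a),.2893+.0085*np.cos(a),.0524,4.5)
E
```

```text
tool x [ 0.001  0.001 -1.   ] y [0.997 0.079 0.001] grasp [0.5108 0.2993 0.0551] q6 0.32 w 0.0386 F [ 0.17  0.08 -3.6 ] t 18.0167
shift cm [ 0.27 -0.07  0.15] turn 0.001 or -3.141
```

Emit:
arm_command:
  series:
    - [[0,0,0,0,3],[0.1,0,0,0,3],[0.2,0,0,0,3],[0.25,0,0,0,3],[0.25,0,0,0,3],[0.25,0,0,0,3]]

```text
clock: 18.52
ee_pos: [0.5105, 0.2992, 0.2074]
orientation: [2.006, 1.57, 0.515]
wrist_force: [-3.3, -0.9, 5.8]
width: 0.0389
```

Emit:
arm_command:
  series:
    - [[0,0,0,0,3.5],[0,0,0,0,4.5],[0,0,0,0,5.5],[0,0,0,0,6.5],[0,0,0,0,6.5],[0,0,0,0,6.5]]

```text
clock: 19.02
ee_pos: [0.5104, 0.299, 0.2066]
orientation: [-2.62, 1.571, 2.172]
wrist_force: [0.1, -0.2, 0.0]
width: 0.0649
```

Emit:
arm_command:
  series:
    - [[-1,0,0,0,6.5],[-3,0,0,0,6.5],[-6,0,0,0,6.5],[-9,0,0,0,6.5],[-12,0,0,0,6.5],[-15,0,0,0,6.5],[-18,0,0,0,6.5],[-18,0,0,0,6.5],[-18,0,0,0,6.5],[-18,0,0,0,6.5]]

```text
clock: 19.85
ee_pos: [0.5101, 0.299, 0.387]
orientation: [1.988, 1.57, 0.496]
wrist_force: [-0.2, -1.0, -0.2]
width: 0.0655
```

```bash
python3 - <<'E'
from h import *
for i in range(4): bar(.5109,.2893,.057,.07,.04,'w5.png' if i==0 else None) if i==0 else None
bar(.5109,.2893,.009,.018,.05)
bar(.518,.19,.065,.09,.05)
def rect(P): return cv2.minAreaRect((P[:,:2]*1000).astype(np.float32)),len(P)
s,im,d,c=cap('scene'); P=pts(d,c)
Q=P[150:225,195:250].reshape(-1,3); print('A bar',rect(Q[(Q[:,2]>.092)&(Q[:,2]<.12)]),np.percentile(Q[:,2],99.5))
cv2.imwrite('pics/s3.png',im); print(r.sense()['clock'])
E
```

```text
(511.5693359375, 292.3202819824219) (39.85636520385742, 27.684185028076172) 3.285789966583252 1349 0.06999318027886048
(511.6061096191406, 290.54779052734375) (70.06735229492188, 59.809242248535156) 3.9935569763183594 2367 0.01799731088429196
(517.6434326171875, 190.1400909423828) (49.72969436645508, 12.733208656311035) 5.7940168380737305 1005 0.07952395461115513
A bar (((484.5315856933594, -264.58160400390625), (51.4197883605957, 12.906660079956055), 14.511067390441895), 184) 0.1047555108857124
20.05
```

View pics/s3.png

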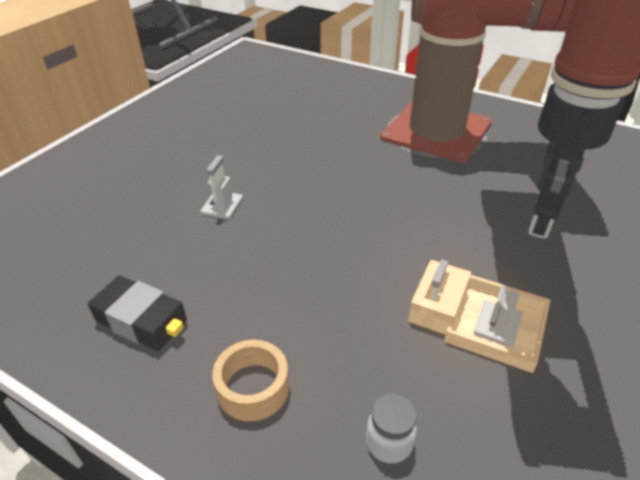

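The weak clip stands in the compartment at (500,320), its card is in the slot at (440,272), and the sound clip still holds its card at (220,190). Handing in.

```bash
python3 -c "
from station import r
print(r.close_job())"
```

```text
the job is handed in; nothing more can be done
None
```

The job is done and handed in at about 20 s of the 72 s allowed; it reports no verdict.

- **Test:** The clip farther to the robot's right came up hanging on its card with about 3 N on the wrist, so it is sound. I set it back down. The other clip stayed standing on the bench while its card pulled out with about 0.2 N, so it is the weak one.
- **Placing:** I put the pulled-out card in the tray slot, then carried the weak clip by its block into the square compartment.

**Last checks, from the camera depth:**
- **Weak clip:** its foot lies flat within about 2 mm of my estimate of the compartment centre.
- **Card in slot:** its bar is within about 1 mm of my estimate of the slot centre. The bar's top is at about 79 mm, some 2 mm above the 77 mm expected for a fully seated card. That puts the bar centre about 27 mm above the slot mouth, inside the 8–35 mm limit.
- **Sound clip:** its bar is about 1 mm from where it started and at its original height.
- **Gripper:** it was clear of everything.

None of the checks failed. The side camera read a few millimetres off the scene and wrist cameras, so I went by the wrist views.

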